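# Press a contact plug flush with bench-mounted locking pliers and release them

### The arm

A 7-joint arm with a two-finger parallel gripper is mounted at the origin on a cart in front of the work surface, level with it; the furniture and walls round the work are solid. World frame = base frame: x ahead of the robot, y to its left, z up, the work surface at z = 0. Lengths are in m, angles in rad, forces in N, time in s.
With the tool pointing down it reaches from about 0.4 to 0.875 m from the base axis. Payload 19.3 kg.
Tool frame: the origin (TCP) lies midway between the tips of the shut fingers; the grasp point (between the pads) lies bot.tcp_to_grasp behind it (bot.tcp_to_grasp is the distance from the TCP to the grasp point, in m); z points along the fingers, y is the line along which they close (so a half turn about z gives the same grasp; the last joint's range is limited). The gripper opens to 85 mm and grips with 20 to 120 N. Pads are 22 mm wide; open, the fingers measure 114 mm over their backs; the gripper's body (76 mm by 85 mm) begins 54 mm behind the grasp point. The pads swing forward as they close: fully open they stand 13 mm farther back than shut.
Start: joints at [1.068, 0.521, -0.036, 1.599, 0.021, 1.021, -0.113], TCP at [0.262, -0.567, 0.231] pointing down, gripper open.
Joint ranges: [-2.91, 2.91], [-0.3, 2.13], [-1.5, 1.42], [0.17, 2.43], [-1.26, 4.41], [0.16, 1.93], [-2.52, 2.52]. Speed limits (rad/s): [1.89, 1.89, 2.39, 2.39, 3.01, 3.01, 3.01].

### API

Orientations are given as [roll, pitch, yaw] about the fixed x, y, z axes, in that order (R = Rz(yaw) Ry(pitch) Rx(roll)).
In Python, from workcell import observe, imaging, bot gives the robot as it stands.
- The arm moves only by the tool send_rows, never from a script. Its argument "plan" is text: rows parted by semicolons, each of 7 numbers parted by spaces: the shift along the tool's x, y, z in m, then the turn, a rotation vector about the tool's x, y, z in degrees, then the finger opening in m, from 0 to 0.0854. In form: dx dy dz rx ry rz claw; .... A call has 1 to 10 rows; each row is the pose to reach, as a shift and turn from the pose commanded when the call began, along the tool's axes at that moment; what a row does not reach only later rows make up. A row lasts 1/12 s, in which the tool goes at most 41.7 mm and 7.16 degrees, less where a joint would pass 70% of its speed; a pose out of reach is approached as far as the arm can. A call with a gripper value outside its range is refused whole. The fingers move at their own pace and stop on an object; "grip_force" is the grip in N (left out, the last holds). Time passes only in rows, so rows that repeat a pose let the fingers close. It gives the time, the measured TCP pose, the force, the opening and the grip force at its end, in the units of the state.
- observe(): the state, without advancing time (a new reading comes with each control period).
- imaging.grab_frame(name): name is "scene" or "side" or "wrist"; returns a dict with "color" (420x560x3 uint8, red, green, blue), "fx", "fy", "cx", "cy" (pixels), "eye" and "orientation" of the camera in the world; the wrist camera has in their place "tool_from_camera" (4x4, takes a point from camera to tool coordinates, whose origin is the TCP and whose axes are the flange's). Camera axes: x right, y down, z forward; pixel columns grow to the right and rows downward; lengths in m; the calibration is good to about 2 mm. A picture is of the moment at which its call begins: read the wrist's pose just before it. There is no depth.
- bot.job_done(): hands the job in; it is judged then, once.
The state is a dict: "clock": time; "qpos": joint angles; "qd": joint speeds; "joint_efforts": joint torques, N m; "position": TCP position; "tool_rot": TCP orientation; "force": force on the tool from outside, world axes, zero at the start; "moment": the same for the moment, N m; "grip_width": finger opening in m; "finger_force": force on a finger pad.
Only numpy, scipy, OpenCV 4.12 (cv2) and the standard library are available. Lean on these libraries where they do the work, as an engineer would, in place of code of your own. Each camera call takes 0.05 s, during which the arm holds its last target. There are 200 camera calls.

### The job

Take the contact block whose brass plug still stands proud and set it upright in the nest between the jaws of the bench-mounted locking pliers, plug facing the moving jaw and the opposite face gently slid home against the anvil, and let go of it. Squeeze the moving handle towards the fixed one until the pliers snap over centre and stay locked by themselves with the plug flush, never forcing the handle with more than about 30 N. Then let go, flick the release lever at the handle's end outwards so that the jaws spring open, and leave the pressed block standing in the nest and everything else on the bench where it is.

Things in the scene. Friction and masses are not known exactly. Their poses are not given: they have to be found in the camera images.
- block: The work: grey plastic contact block, 30 (x) by 36 (y) by 60 mm tall, 0.14 kg, upright and loose on the worktop. Origin: centre of the underside, z up. A round brass plug, 12 mm across, stands 5 to 7 mm proud of its -y face, axis 22 mm above the underside; the +y face is plain. The x faces are flat: hold it across them (30 mm), by its upper 25 mm.
- plug_face (a point): Centre of the outer end of the brass plug; axes as the block's. The plug is pressed in towards the block's +y.
- plug (a joint): How far the plug is pressed in (m): 0 = 7 mm proud, 0.007 = flush. It starts between 0 and 0.002, slides stiffly (about 16 N on the plug) and stays where it is.
- done_block: The finished contact block: same size and colour, loose, but its plug is already flush with the face. Origin: centre of the underside. Leave it alone.
- pliers: Steel locking C-pliers lying level on pillars on a grey plate (215 x 118 x 10 mm) fixed to the worktop. Origin: below the jaw pivot, at worktop height; +x to the jaw tips, -x along the handles, +y the fixed side, -y the moving side, z up. Mid-plane 47 mm up; handles span 38 to 56 mm in height, jaws 39 to 55; only the plate is under the rear half of the handles.
- nest: Dark steel nest under the jaw tips, fixed: floor 25 mm above the worktop, 75 mm in front of the jaw pivot. Two rails along the pliers' y, 33 mm apart (1.5 mm play each side of the block), 5 mm high with sloping lips up to 8 mm; open towards both jaws. Do not press the block on it with more than 40 N.
- nest_floor (a point): Centre of the nest's floor; axes as the pliers'. A block that is home has its origin here, its axes along these, its +y face touching the anvil at y = +18 mm and its plug at -y, facing the moving jaw.
- anvil: Round steel face of the fixed jaw, 24 mm across, looking to -y; origin at its centre, 18 mm from the nest's centre. Push the block on it with 20 N at most. The open jaw's pad is about 32 mm from the nest's centre on the -y side, so block and proud plug go down with 7 to 9 mm to spare in all: go down about 3 mm off the anvil, then slide.
- handle: Moving steel handle (with release lever and toggle link), rear grip 11 mm thick; it swings level towards the fixed handle. The squeeze takes up to about 16 N at the grip, rising, then falling to nothing at the dead centre; then the handle snaps to its stop and stays. More than 30 N on handle or lever counts as forced.
- handle_grip (a point): Point to squeeze, on the outer (-y) face of the moving handle, mid-height. In pliers' axes it lies at about x = -84, y = -59 mm when open and x = -92, y = -25 mm when locked.
- fixed_grip (a point): Point on the outer (+y) face of the fixed handle, x = -92, y = +6 mm of the pliers, mid-height: the other side of the squeeze. The grip points are about 65 mm apart when open, about 31 mm when locked. The fixed handle is 13 mm thick and ends, with its adjusting screw, at x = -116 mm.
- lever_tip (a point): Point on the inner (+y) face of the release lever's tail, 12 mm from its end, mid-height. The tail is a steel strip, 5 mm thick, 40 to 54 mm high, sticking out 38 mm behind the moving handle. Locked, this point is at about x = -140, y = -20 mm of the pliers, free on both sides.
- release (a joint): Swing of the release lever (rad): 0 at rest, up to 0.40, sprung back to rest; grows as the tail is pushed outwards (pliers' -y). Pivot 52 mm from lever_tip. Locked, about 3 to 6 N and 8 to 14 mm of travel at the tip break the lock; the handle then springs open by itself and carries the tail some 55 mm outwards.
- toggle (a joint): Angle of the toggle link to the handle (rad): 0 open, 0.60 at the dead centre (below this it springs open again), about 0.73 locked on its stop.
- insul_tape: Roll of black insulating tape, 53 mm across, 19 mm high, lying loose; origin: centre of its underside. Leave it.
- parts_tray: White plastic parts tray, 111 x 251 x 28 mm, loose; origin: centre of its underside. Leave it.
- caliper: Caliper lying loose on the left, 73 x 245 x 13 mm. Leave it.
- screwdriver_a: Screwdriver with a red handle, 175 mm, lying loose on the left. Leave it.
Things that resemble listed ones, but are neither listed nor needed, are in the scene too. Leave any red look-alike of the block alone.

How it is judged:
By the outcome, as a careful person would: the job done as asked, in the order asked, and still so for the second after the job is handed in, with the robot touching nothing.
It also fails if it takes over 58 s, if anything falls off the work surface, if the arm or the gripper's body presses on something with over 40 N, if the wrist force passes 120 N, or if a joint passes its speed limit or range.

## Working session

There is one attempt and no reset: what is moved stays moved. The work goes in short steps, Python scripts to look and compute and a tool call to move; the robot and the scene stay as the last step left them, time stands still between calls to the robot, and variables do not carry over. Pictures are saved under pics/ and viewed, at most 10 in all, crops included, and the job is handed in when it is done.

Besides the shell and the picture viewer there is one more tool, called after "Request:" by a JSON object that holds its "name" and its "arguments". send_rows: Moves the arm, as the interface text tells. Its arguments: {"type":"object","properties":{"plan":{"type":"string"},"grip_force":{"type":"number"}},"required":["plan"]}

```bash
mkdir -p pics; ls; python3 - <<'E'
from workcell import observe, imaging, bot
import cv2,numpy as np
s=observe(); print({k:np.round(v,3) for k,v in s.items()}, bot.tcp_to_grasp)
for n in ("scene","side"):
    f=imaging.grab_frame(n); cv2.imwrite(f"pics/{n}0.png",f["color"][...,::-1])
    print(n,f["fx"],f["cx"],f["cy"],np.round(f["eye"],3),np.round(f["orientation"],3))
f=imaging.grab_frame("wrist"); print(f["fx"],f["cx"],f["cy"],np.round(f["tool_from_camera"],3))
E
```

```text
pics
{'clock': np.float64(0.0), 'qpos': array([ 1.068,  0.522, -0.036,  1.6  ,  0.021,  1.021, -0.113]), 'qd': array([-0.001, -0.001,  0.001, -0.002,  0.001,  0.001, -0.001]), 'joint_efforts': array([-0.0000e+00, -9.2711e+01,  1.9790e+00, -3.6993e+01,  1.8000e-02,
        8.0000e-03, -0.0000e+00]), 'position': array([ 0.262, -0.567,  0.231]), 'tool_rot': array([-3.14 ,  0.   ,  0.433]), 'force': array([-1.197,  0.044, -0.696]), 'moment': array([-0.004,  0.078,  0.056]), 'finger_force': np.float64(0.0), 'grip_width': np.float64(0.086)} 0.0187
scene 488.53636499015045 277.601475569776 205.89418261256793 [-0.629  0.749  0.73 ] [-2.051  0.02  -2.053]
side 516.6664810419377 276.64841358271934 210.7036820256632 [-0.036 -1.497  1.054] [-2.077  0.006 -0.333]
295.4009478566341 283.844729032463 209.46493240410115 [[-0.    -0.948 -0.318  0.081]
 [ 1.    -0.    -0.    -0.   ]
 [-0.    -0.318  0.948 -0.143]
 [ 0.     0.     0.     1.   ]]
```

View pics/scene0.png

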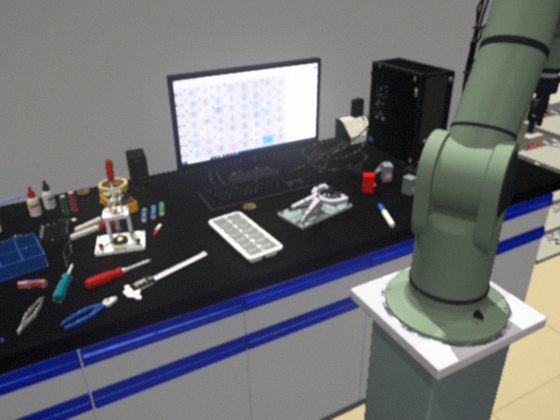

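View pics/side0.png

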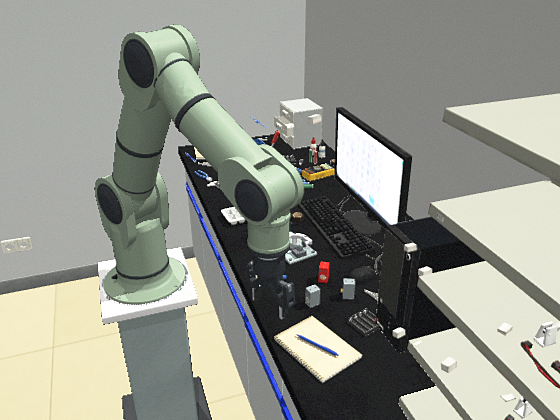

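```bash
cat > h.py <<'E'
import numpy as np,cv2
from scipy.spatial.transform import Rotation as R
from workcell import observe, imaging, bot
def cam(n):
    if n=="wrist":
        s=observe(); f=imaging.grab_frame(n); T=np.eye(4); T[:3,:3]=R.from_euler('xyz',s["tool_rot"]).as_matrix(); T[:3,3]=s["position"]
        f["T"]=T@np.array(f["tool_from_camera"])
    else:
        f=imaging.grab_frame(n); T=np.eye(4); T[:3,:3]=R.from_euler('xyz',f["orientation"]).as_matrix(); T[:3,3]=f["eye"]; f["T"]=T
    return f
def ray(f,u,v):
    d=f["T"][:3,:3]@np.array([(u-f["cx"])/f["fx"],(v-f["cy"])/f["fy"],1]); return f["T"][:3,3],d/np.linalg.norm(d)
def onz(f,u,v,z):
    o,d=ray(f,u,v); return o+d*(z-o[2])/d[2]
def tri(*fuv):
    A=np.zeros((3,3));b=np.zeros(3)
    for f,u,v in fuv:
        o,d=ray(f,u,v);P=np.eye(3)-np.outer(d,d);A+=P;b+=P@o
    x=np.linalg.solve(A,b); return x,[np.linalg.norm(np.cross(ray(f,u,v)[1],x-f["T"][:3,3])) for f,u,v in fuv]
def proj(f,p):
    c=f["T"][:3,:3].T@(np.asarray(p)-f["T"][:3,3]); return f["fx"]*c[0]/c[2]+f["cx"],f["fy"]*c[1]/c[2]+f["cy"]
E
python3 - <<'E'
from h import *
a=cam("scene");b=cam("side")
for z in (0.06,):
  for f,l in((a,[(387,166),(408,178),(369,175)]),(b,[(312,288),(348,281),(324,264)])):
    for u,v in l: print(u,v,np.round(onz(f,u,v,z),3))
print("pliers", np.round(onz(a,318,203,.047),3), np.round(onz(b,300,247,.047),3))
A=cv2.resize(a["color"][145:235,260:430],None,fx=4.7,fy=4.7,interpolation=3)[:420,:800]
B=cv2.resize(b["color"][225:310,265:370],None,fx=2.1*1.0,fy=2.1,interpolation=3)
cv2.imwrite("pics/crop.png",np.vstack([A,np.pad(B,((0,0),(0,800-B.shape[1]),(0,0)))])[:600,:,::-1])
E
```

```text
387 166 [ 0.593 -0.305  0.06 ]
408 178 [ 0.478 -0.3    0.06 ]
369 175 [ 0.562 -0.205  0.06 ]
312 288 [ 0.486 -0.309  0.06 ]
348 281 [ 0.607 -0.314  0.06 ]
324 264 [ 0.573 -0.202  0.06 ]
pliers [0.493 0.038 0.047] [ 0.543 -0.06   0.047]Traceback (most recent call last):
  File "<stdin>", line 9, in <module>
    return _nx.concatenate(arrs, 0, dtype=dtype, casting=casting)
           ~~~~~~~~~~~~~~~^^^^^^^^^^^^^^^^^^^^^^^^^^^^^^^^^^^^^^^
ValueError: all the input array dimensions except for the concatenation axis must match exactly, but along dimension 1, the array at index 0 has size 799 and the array at index 1 has size 800
```

```bash
python3 - <<'E'
from h import *
a=cam("scene");b=cam("side")
c=np.zeros((600,800,3),np.uint8)
A=cv2.resize(a["color"][150:205,350:430],(560,385),interpolation=3); A2=cv2.resize(a["color"][175:235,270:360],(330,215),interpolation=3)
B=cv2.resize(b["color"][225:310,270:370],(240,204),interpolation=3);B2=cv2.resize(b["color"][255:310,298:368],(440,215),interpolation=3)
c[:385,:560]=A; c[385:,:330]=A2; c[:204,560:]=B; c[385:,340:780]=B2
cv2.imwrite("pics/crop.png",c[...,::-1])
E
```

```text
(no output)
```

View pics/crop.png

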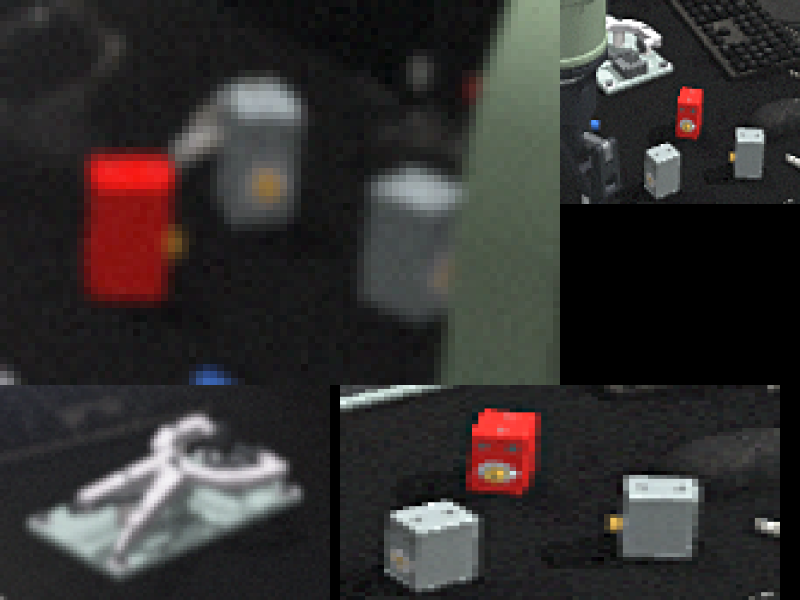

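The proud plug is on the far grey block, scene (387,172) and side (348,289), with the plug facing the robot. The other candidates are the red look-alike at scene (369,180) and the near grey block at scene (408,184), whose plug is flush. Next I'll move for a wrist view of both the block and the pliers.

Request:
{"name": "send_rows", "arguments": {"plan": "0.04 -0.028 -0.01 0 0 6 0.085;0.08 -0.056 -0.02 0 0 12 0.085;0.12 -0.085 -0.03 0 0 18 0.085;0.16 -0.113 -0.04 0 0 24.8 0.085;0.2 -0.141 -0.05 0 0 24.8 0.085;0.24 -0.169 -0.06 0 0 24.8 0.085;0.27 -0.19 -0.07 0 0 24.8 0.085;0.3 -0.213 -0.07 0 0 24.8 0.085;0.33 -0.235 -0.07 0 0 24.8 0.085;0.36 -0.257 -0.07 0 0 24.8 0.085"}}

```text
clock: 1.18
position: [0.4653, -0.2111, 0.3009]
tool_rot: [3.141, -0.001, -0.0]
force: [0.1, -0.2, 1.4]
grip_width: 0.0853
finger_force: 0.0
```

```bash
python3 - <<'E'
from h import *
s=observe(); print(np.round(s["position"],4),np.round(s["tool_rot"],4),s["clock"])
f=cam("wrist"); cv2.imwrite("pics/w1.png",cv2.resize(f["color"],(784,588),interpolation=3)[...,::-1]); np.save("w1.npy",f,allow_pickle=True)
E
```

```text
[ 0.4653 -0.2111  0.3009] [ 3.1411e+00 -1.1000e-03 -2.0000e-04] 1.1833
```

View pics/w1.png

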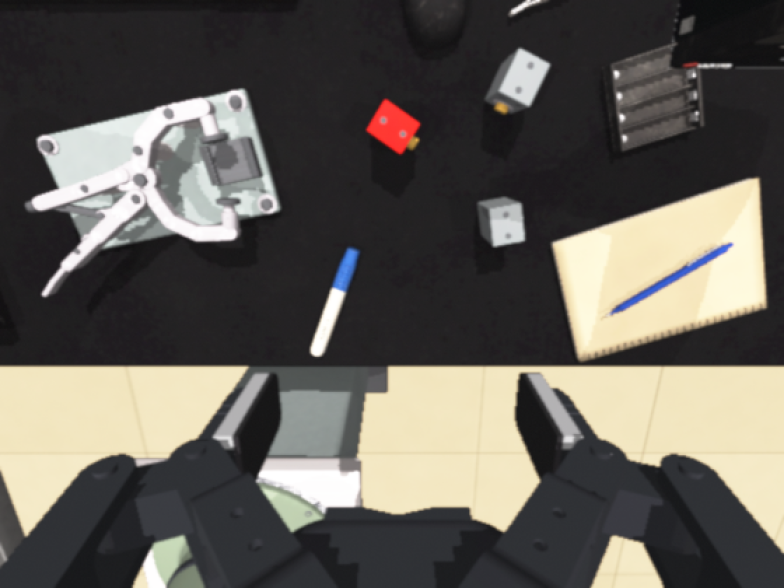

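The wrist view (shown at 1.4x) has the pliers at left with their pivot at (140,180), the dark nest at (235,160) and the moving handle below. The proud block is at (520,78) with its plug at (502,108), the red block is at (393,127), and the finished block is at (502,222).

```bash
python3 - <<'E'
from h import *
f=np.load("w1.npy",allow_pickle=True).item()
for n,u,v,z in [("nest",235,160,.03),("pivot",140,180,.055),("screwdn",47,145,.012),("s2",237,101,.012),("s3",267,204,.012),("hand",55,280,.05),("fixed",35,205,.05),("block",520,72,.06),("plug",502,108,.022),("done",508,208,.06),("anvil",210,135,.047),("pad",229,205,.047)]:
    print(n,np.round(onz(f,u/1.4,v/1.4,z),4))
E
```

```text
nest [ 0.5416 -0.057   0.03  ]
pivot [0.5247 0.022  0.055 ]
screwdn [0.5556 0.1326 0.012 ]
s2 [ 0.5949 -0.0589  0.012 ]
s3 [ 0.4985 -0.0778  0.012 ]
hand [0.4286 0.1283 0.05  ]
fixed [0.5019 0.1277 0.05  ]
block [ 0.6113 -0.3133  0.06  ]
plug [ 0.5877 -0.3094  0.022 ]
done [ 0.5    -0.3127  0.06  ]
anvil [ 0.5632 -0.0436  0.047 ]
pad [ 0.5014 -0.0526  0.047 ]
```

Request:
{"name": "send_rows", "arguments": {"plan": "0.009 -0.035 0.015 0 0 0 0.085;0.018 -0.07 0.03 0 0 0 0.085;0.027 -0.105 0.045 0 0 0 0.085;0.036 -0.14 0.06 0 0 0 0.085;0.045 -0.175 0.075 0 0 0 0.085;0.055 -0.2 0.09 0 0 0 0.085;0.055 -0.21 0.09 0 0 0 0.085;0.055 -0.21 0.09 0 0 0 0.085;0.055 -0.21 0.09 0 0 0 0.085"}}

```text
clock: 1.98
position: [0.5195, -0.0033, 0.2103]
tool_rot: [3.141, 0.0, 0.0]
force: [-0.8, -0.6, 0.5]
grip_width: 0.085
finger_force: 0.0
```

```bash
python3 - <<'E'
from h import *
s=observe(); print(np.round(s["position"],4),np.round(s["tool_rot"],4),s["clock"])
f=cam("wrist"); cv2.imwrite("pics/w2.png",cv2.resize(f["color"],(784,588),interpolation=3)[...,::-1]); np.save("w2.npy",f,allow_pickle=True)
E
```

```text
[ 0.5195 -0.0033  0.2103] [3.1413e+00 2.0000e-04 4.0000e-04] 1.9833
```

View pics/w2.png

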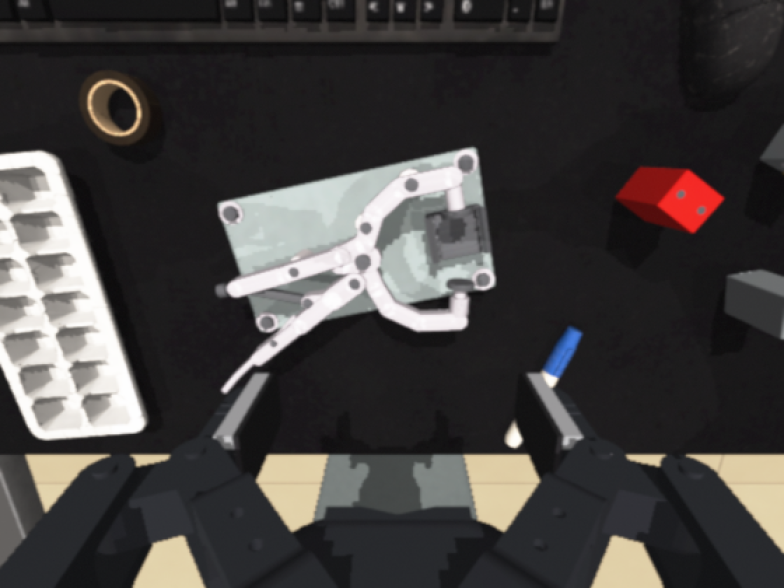

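The pliers fill the middle of the picture: pivot (363,262), nest (455,238), anvil near (455,210), moving pad near (459,285), plate screws (231,213), (465,161), (484,279) and (267,322). I'll zoom in on the nest area.

```bash
python3 - <<'E'
from h import *
f=np.load("w2.npy",allow_pickle=True).item()
c=f["color"][100:245,280:360]   # 80x145
a=cv2.resize(c,None,fx=4.1,fy=4.1,interpolation=2)
a=np.clip(255*(a/255.)**0.6,0,255).astype(np.uint8)
c2=f["color"][135:290,150:290]; b=cv2.resize(c2,None,fx=3.2,fy=3.2,interpolation=2)
o=np.zeros((595,800,3),np.uint8); o[:a.shape[0],:a.shape[1]]=a[:595]; o[:b.shape[0],340:340+b.shape[1]]=b[:595]
cv2.imwrite("pics/w2c.png",o[...,::-1])
E
```

```text
(no output)
```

View pics/w2c.png

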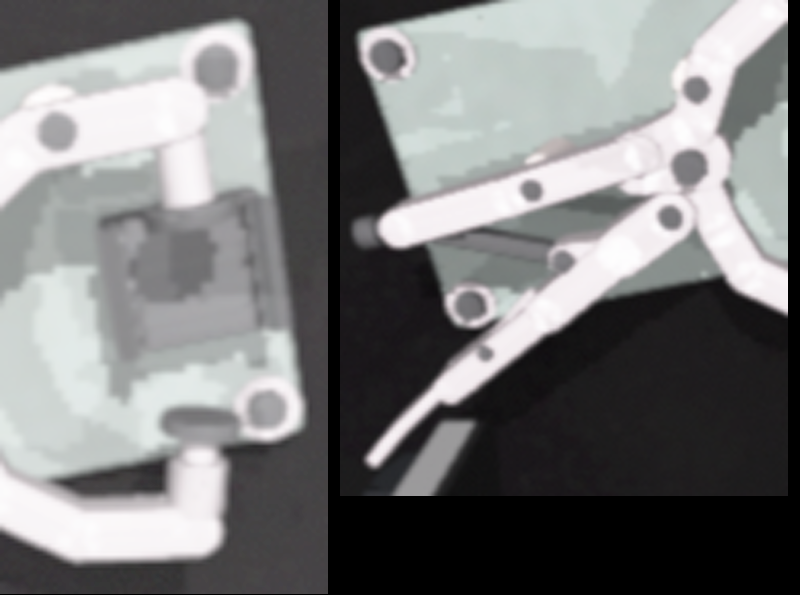

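```bash
cat >> h.py <<'E'
def dark(f,u,v,w=9,k=6):
    u0,v0=int(round(u))-w,int(round(v))-w
    g=cv2.cvtColor(f["color"],cv2.COLOR_RGB2GRAY)[v0:v0+2*w+1,u0:u0+2*w+1]
    g=cv2.resize(g,None,fx=k,fy=k,interpolation=cv2.INTER_CUBIC)
    t=(int(g[w*k+k//2,w*k+k//2])+int(g.max()))/2
    n,l,s,c=cv2.connectedComponentsWithStats((g<t).astype(np.uint8))
    i=l[w*k+k//2,w*k+k//2]; return u0+(c[i][0]+.5)/k-.5, v0+(c[i][1]+.5)/k-.5, s[i][4]/k/k
E
python3 - <<'E'
from h import *
f1,f2=[np.load(x,allow_pickle=True).item() for x in("w1.npy","w2.npy")]
P={}
for n,a,b,w in [("sTL",(47,145),(231,213),7),("sTR",(237,101),(465,161),7),("sBR",(267,204),(484,279),7),("pivot",(140,180),(363,262),6),("hscrewF",(84,189),(293,272),5),("jawF",(168,113) ,(411,184),5)]:
    A=dark(f1,a[0]/1.4,a[1]/1.4,w);B=dark(f2,b[0]/1.4,b[1]/1.4,w)
    x,r=tri((f1,*A[:2]),(f2,*B[:2])); P[n]=x; print(n,np.round(A,1),np.round(B,1),np.round(x,4),np.round(r,4))
d=P["sTR"]-P["sTL"]; print("yaw top",np.degrees(np.arctan2(d[1],d[0])),np.linalg.norm(d))
d=P["sBR"]-P["sTR"]; print("yaw right",np.degrees(np.arctan2(d[1],d[0]))+90,np.linalg.norm(d))
d=P["pivot"]-P["hscrewF"]; print("handle",np.degrees(np.arctan2(d[1],d[0])))
u=lambda x,y:(280+x/4.1,100+y/4.1)
for n,x,y,z in [("Lrail out far",100,215,.033),("Lrail out near",120,360,.033),("Rin far",245,195,.033),("R out far",262,190,.033),("Rout near",280,325,.033),("jawF tip c",188,205,.055),("pad c",200,415,.055),("L in far",128,215,.03),("L in near",145,350,.03),("R in near",265,330,.033)]:
    print(n,np.round(onz(f2,*u(x,y),z),4))
np.save("P.npy",P,allow_pickle=True)
E
```

```text
sTL [ 32.1 105.2 110.5] [164.6 152.8 108.2] [0.5541 0.1315 0.016 ] [0.0009 0.0009]
sTR [168.1  73.5  87.4] [332.3 116.6 114.7] [ 0.5936 -0.057   0.0116] [0.0003 0.0003]
sBR [189.9 145.8  62.3] [344.  199.7  87.7] [ 0.4982 -0.0763  0.011 ] [0. 0.]
pivot [ 99.9 128.5  83.5] [258.7 187.1 107.7] [0.5248 0.0225 0.0542] [0. 0.]
hscrewF [ 59.9 134.3  23.5] [209.5 194.1  37.6] [0.5177 0.0739 0.0559] [0. 0.]
jawF [120.   80.7  45.8] [293.4 131.8  75.1] [ 0.5806 -0.013   0.0545] [0.0001 0.0001]
yaw top -78.17253453012883 0.19262915532721456
yaw right -78.55911952164664 0.0973253785011058
handle -82.1007535275237
Lrail out far [ 0.5576 -0.0256  0.033 ]
Lrail out near [ 0.5186 -0.0319  0.033 ]
Rin far [ 0.5628 -0.0632  0.033 ]
R out far [ 0.564  -0.0676  0.033 ]
Rout near [ 0.5283 -0.0748  0.033 ]
jawF tip c [ 0.563  -0.0454  0.055 ]
pad c [ 0.5096 -0.0509  0.055 ]
L in far [ 0.5572 -0.0332  0.03  ]
L in near [ 0.5206 -0.039   0.03  ]
R in near [ 0.5269 -0.0708  0.033 ]
```

```bash
cat >> h.py <<'E'
def topface(f,u,v,z,w=28):
    """flood the bright top face from a seed; rect on plane z"""
    g=cv2.bilateralFilter(f["color"],5,30,3); m=np.zeros((g.shape[0]+2,g.shape[1]+2),np.uint8)
    cv2.floodFill(g.copy(),m,(int(u),int(v)),0,(28,)*3,(28,)*3,4|cv2.FLOODFILL_MASK_ONLY|cv2.FLOODFILL_FIXED_RANGE|(255<<8))
    m=cv2.morphologyEx(m[1:-1,1:-1],cv2.MORPH_CLOSE,np.ones((7,7)))
    c=max(cv2.findContours(m,0,2)[0],key=cv2.contourArea)[:,0]
    p=np.array([onz(f,x,y,z)[:2] for x,y in c]); return c,cv2.minAreaRect((p*1000).astype(np.float32))
E
python3 - <<'E'
from h import *
f1=np.load("w1.npy",allow_pickle=True).item()
for u,v in((365,58),(370,62),(372,45)):
    c,r=topface(f1,u,v,.06); print(len(c),c.min(0),c.max(0),r, f1["color"][v,u])
E
```

```text
93 [357  36] [391  74] ((607.5741577148438, -316.6214599609375), (27.727975845336914, 33.75282287597656), 65.9078369140625) [220 222 224]
8 [368  62] [372  66] ((598.0917358398438, -312.8701477050781), (4.90027379989624, 4.2578558921813965), 89.9703140258789) [167 168 171]
92 [357  36] [391  74] ((607.5741577148438, -316.6214599609375), (27.727975845336914, 33.75282287597656), 65.9078369140625) [220 223 225]
```

Request:
{"name": "send_rows", "arguments": {"plan": "0.01 0.035 0 0 0 3 0.085;0.02 0.07 0 0 0 6 0.085;0.03 0.105 0 0 0 9 0.085;0.04 0.14 0 0 0 12 0.085;0.05 0.175 0 0 0 15 0.085;0.06 0.21 0 0 0 18 0.085;0.07 0.245 0 0 0 21 0.085;0.08 0.28 0 0 0 24 0.085;0.088 0.313 0 0 0 24 0.085;0.088 0.313 0 0 0 24 0.085"}}

```text
clock: 2.87
position: [0.6058, -0.3252, 0.2103]
tool_rot: [3.138, -0.002, -0.428]
force: [-0.1, -1.7, 0.3]
grip_width: 0.0849
finger_force: 0.0
```

```bash
python3 - <<'E'
from h import *
s=observe(); print(np.round(s["position"],4),np.round(s["tool_rot"],4),s["clock"])
f=cam("wrist"); cv2.imwrite("pics/w3.png",f["color"][...,::-1]); np.save("w3.npy",f,allow_pickle=True)
u,v=proj(f,[.6076,-.3166,.06]); print(u,v)
for du,dv in((0,0),(8,8),(-8,8)):
    c,r=topface(f,u+du,v+dv,.06); print(len(c),c.min(0),c.max(0),r)
E
```

```text
[ 0.6058 -0.3252  0.2103] [ 3.1378e+00 -1.6000e-03 -4.2750e-01] 2.8667
274.39113465746453 195.6612184174591
11 [261 179] [288 211] ((607.9249267578125, -316.9339904785156), (27.683307647705078, 34.24051284790039), 65.73860931396484)
11 [261 179] [288 211] ((607.9284057617188, -316.9186706542969), (27.713993072509766, 34.24652099609375), 65.7386245727539)
11 [261 179] [288 211] ((607.922119140625, -316.9326477050781), (27.683303833007812, 34.24652099609375), 65.7386245727539)
```

View pics/w3.png

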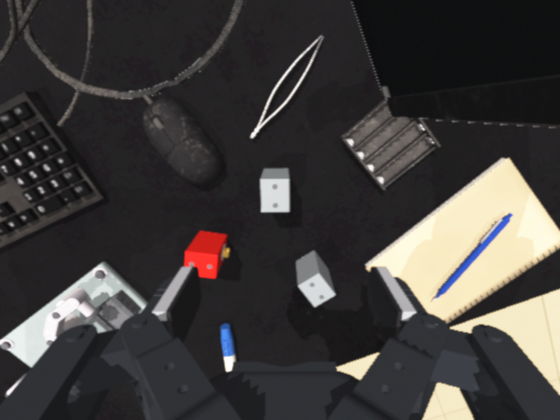

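Both wrist views agree on the block at (0.6079, -0.3169) with its y axis at -24.3°. In this view it is at (275,190), its plug is hidden beneath it, and the red block is at (207,254). I'll go part way down and check tracking.

Request:
{"name": "send_rows", "arguments": {"plan": "0 0 0.03 0 0 0 0.085;0 0 0.06 0 0 0 0.085;0 0 0.09 0 0 0 0.085;0 0 0.09 0 0 0 0.085;0 0 0.09 0 0 0 0.085"}}

```text
clock: 3.33
position: [0.6066, -0.3163, 0.1201]
tool_rot: [3.141, 0.002, -0.42]
force: [0.6, -0.9, 0.6]
grip_width: 0.0853
finger_force: 0.0
```

Request:
{"name": "send_rows", "arguments": {"plan": "0.0014 0 0.03 0 0 0.2 0.085;0.0014 0 0.06 0 0 0.2 0.085;0.0014 0 0.082 0 0 0.2 0.085;0.0014 0 0.092 0 0 0.2 0.085;0.0014 0 0.092 0 0 0.2 0.085;0.0014 0 0.092 0 0 0.2 0.03;0.0014 0 0.092 0 0 0.2 0.025;0.0014 0 0.092 0 0 0.2 0.025;0.0014 0 0.092 0 0 0.2 0.025;0.0014 0 0.092 0 0 0.2 0.025", "grip_force": 35}}

```text
clock: 4.17
position: [0.6094, -0.3168, 0.0293]
tool_rot: [-3.142, -0.001, -0.422]
force: [-2.7, 0.3, 9.7]
grip_width: 0.029
finger_force: 35.2
```

Request:
{"name": "send_rows", "arguments": {"plan": "0 0 -0.03 0 0 0 0.025;0 0 -0.07 0 0 0 0.025;0 0 -0.11 0 0 0 0.025;-0.015 -0.018 -0.12 0 0 -3 0.025;-0.038 -0.047 -0.12 0 0 -8 0.025;-0.061 -0.075 -0.12 0 0 -13 0.025;-0.084 -0.103 -0.12 0 0 -18 0.025;-0.107 -0.131 -0.12 0 0 -23 0.025;-0.13 -0.159 -0.12 0 0 -28 0.025;-0.145 -0.178 -0.12 0 0 -32 0.025"}}

```text
clock: 5.0
position: [0.5486, -0.0915, 0.1486]
tool_rot: [-3.141, -0.0, 0.143]
force: [0.2, 1.0, -1.6]
grip_width: 0.0297
finger_force: 35.5
```

Request:
{"name": "send_rows", "arguments": {"plan": "0 0 0 0 0 0 0.025;0 0 0 0 0 0 0.025;0 0 0 0 0 0 0.025"}}

```text
clock: 5.25
position: [0.5498, -0.0954, 0.1484]
tool_rot: [3.141, -0.0, 0.135]
force: [-0.3, -0.6, -1.0]
grip_width: 0.0298
finger_force: 35.6
```

Request:
{"name": "send_rows", "arguments": {"plan": "-0.003 -0.023 0 0 0 -2 0.025;-0.0055 -0.0452 0 0 0 -3.9 0.025;-0.0055 -0.0452 0 0 0 -3.9 0.025;-0.0055 -0.0452 0 0 0 -3.9 0.025"}}

```text
clock: 5.58
position: [0.5382, -0.0508, 0.1482]
tool_rot: [3.141, -0.0, 0.204]
force: [0.3, -1.4, -2.0]
grip_width: 0.0295
finger_force: 35.6
```

```bash
python3 - <<'E'
from h import *
s=observe(); print(np.round(s["position"],4),np.round(np.degrees(s["tool_rot"]),2),s["clock"])
f=cam("wrist"); np.save("w4.npy",f,allow_pickle=True)
a=cv2.resize(f["color"][110:380,180:400],None,fx=2.2,fy=2.2,interpolation=3)
cv2.imwrite("pics/w4.png",a[...,::-1])
E
```

```text
[ 0.5382 -0.0508  0.1482] [ 1.7999e+02 -1.0000e-02  1.1680e+01] 5.5833
```

View pics/w4.png

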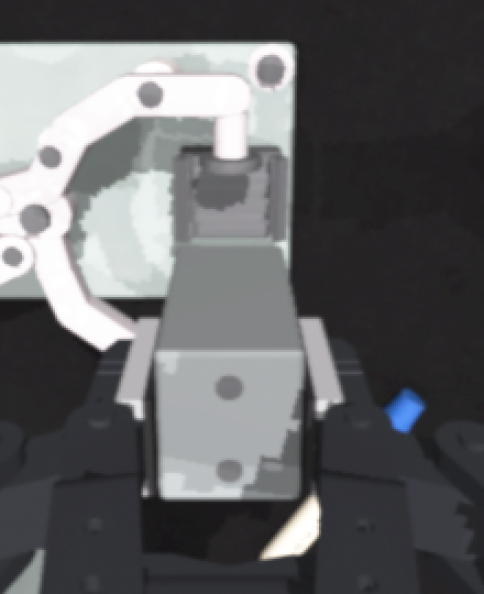

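The held block is square to the nest. Its bottom edge runs u 178 to 282 at v 245, the nest rails' outer edges are at u 174 and 287, and the anvil face is near (231,165). Next I'll work out the offsets.

```bash
python3 - <<'E'
from h import *
f=np.load("w4.npy",allow_pickle=True).item()
yaw=np.radians(-78.35); X=np.array([np.cos(yaw),np.sin(yaw)]);Y=np.array([-X[1],X[0]]); pv=np.array([.5248,.0225])
q=lambda u,v,z:np.round(1000*np.array([(onz(f,180+u/2.2,110+v/2.2,z)[:2]-pv)@X,(onz(f,180+u/2.2,110+v/2.2,z)[:2]-pv)@Y]),1)
for n,u,v,z in [("pivot",35,218,.0542),("Lout",174,200,.033),("Rout",287,200,.033),("anvil c",231,165,.05),("anvilL",206,162,.047),("anvilR",258,162,.047),("stub",232,135,.055),("nest near edge",230,240,.025)]: print(n,q(u,v,z))
zt=.148-.029+.06
for n,u,v in [("blkTL",157,350),("blkTR",300,350),("blkBL",155,498),("blkBR",300,498)]: print(n,q(u,v,zt))
for n,u,v in [("blk bot L",178,245),("blk bot R",282,245)]: print(n,q(u,v,zt-.06))
s=np.array([.5382,-.0508]);print("tcp",1000*(s-pv)@X,1000*(s-pv)@Y)
E
```

```text
pivot [0.3 0.1]
Lout [52.   0.9]
Rout [98.8  0.9]
anvil c [75.5 20. ]
anvilL [65.9 20.4]
anvilR [85.9 20.4]
stub [75.8 32.5]
nest near edge [ 75.2 -19.7]
blkTL [60.6 14.7]
blkTR [88.5 14.7]
blkBL [ 59.  -20.8]
blkBR [ 89.7 -20.8]
blk bot L [60.3 13.7]
blk bot R [89.7 13.7]
tcp 74.4958742235947 -1.6777138201604156
```

Request:
{"name": "send_rows", "arguments": {"plan": "0 0.0007 0.02 0 0 0 0.025;0 0.0007 0.045 0 0 0 0.025;0 0.0007 0.065 0 0 0 0.025;0 0.0007 0.078 0 0 0 0.025;0 0.0007 0.083 0 0 0 0.025;0 0.0007 0.086 0 0 0 0.025;0 0.0007 0.088 0 0 0 0.025;0 0.0007 0.09 0 0 0 0.025;0 0.0007 0.0915 0 0 0 0.025;0 0.0007 0.0925 0 0 0 0.025"}}

```text
clock: 6.47
position: [0.5384, -0.0515, 0.056]
tool_rot: [3.141, -0.001, 0.204]
force: [0.1, 0.0, -0.9]
grip_width: 0.0296
finger_force: 35.6
```

Request:
{"name": "send_rows", "arguments": {"plan": "0 0 0.0006 0 0 0 0.025;0 0 0.0012 0 0 0 0.025;0 0 0.0015 0 0 0 0.025;0 0 0.0015 0 0 0 0.025"}}

```text
clock: 6.8
position: [0.5382, -0.0514, 0.0543]
tool_rot: [3.142, -0.0, 0.204]
force: [-0.2, -1.0, -0.2]
grip_width: 0.0298
finger_force: 35.8
```

Request:
{"name": "send_rows", "arguments": {"plan": "0.0007 0 0.0003 0 0 0 0.025;0.0014 0 0.0003 0 0 0 0.025;0.002 0 0.0003 0 0 0 0.025;0.0025 0 0.0003 0 0 0 0.025;0.0025 0 0.0003 0 0 0 0.025"}}

```text
clock: 7.22
position: [0.5397, -0.0512, 0.0542]
tool_rot: [3.141, 0.002, 0.204]
force: [-9.5, -1.6, 15.7]
grip_width: 0.0294
finger_force: 37.9
```

Request:
{"name": "send_rows", "arguments": {"plan": "0 0 -0.0004 0 0 0 0.025;0 0 -0.0008 0 0 0 0.025;0 0 -0.0008 0 0 0 0.025;0 0 -0.0008 0 0 0 0.025"}}

```text
clock: 7.55
position: [0.5407, -0.0508, 0.0546]
tool_rot: [-3.142, -0.0, 0.204]
force: [-1.3, 0.9, -0.9]
grip_width: 0.0295
finger_force: 35.6
```

Request:
{"name": "send_rows", "arguments": {"plan": "0.0005 0 0 0 0 0 0.025;0.001 0 0 0 0 0 0.025;0.0015 0 0 0 0 0 0.025;0.0015 0 0 0 0 0 0.025"}}

```text
clock: 7.88
position: [0.5422, -0.0505, 0.0546]
tool_rot: [-3.142, -0.0, 0.204]
force: [-0.5, 0.8, -1.7]
grip_width: 0.0294
finger_force: 35.6
```

Request:
{"name": "send_rows", "arguments": {"plan": "0.0004 0 0 0 0 0 0.025;0.0007 0 0 0 0 0 0.025;0.001 0 0 0 0 0 0.025;0.001 0 0 0 0 0 0.025"}}

```text
clock: 8.22
position: [0.5426, -0.0505, 0.0545]
tool_rot: [-3.142, 0.001, 0.204]
force: [-4.7, -0.2, 1.4]
grip_width: 0.0297
finger_force: 35.9
```

Request:
{"name": "send_rows", "arguments": {"plan": "0.0003 0 0.0003 0 0 0 0.025;0.0003 0 0.0003 0 0 0 0.025;0.0003 0 0.0003 0 0 0 0.034;0.0003 0 0.0003 0 0 0 0.04;0.0003 0 0.0003 0 0 0 0.044;0.0003 0 0.0003 0 0 0 0.044;0.0003 0 -0.015 0 0 0 0.044;0.0003 0 -0.045 0 0 0 0.044;0.0003 0 -0.08 0 0 0 0.044;0.0003 0 -0.11 0 0 0 0.044"}}

```text
clock: 9.05
position: [0.5434, -0.0502, 0.1664]
tool_rot: [-3.141, -0.0, 0.204]
force: [0.7, 0.5, 0.2]
grip_width: 0.0442
finger_force: 0.0
```

```bash
python3 - <<'E'
from h import *
s=observe(); print(np.round(s["position"],4),np.round(np.degrees(s["tool_rot"]),2),s["clock"])
f=cam("wrist"); np.save("w5.npy",f,allow_pickle=True)
a=cv2.resize(f["color"][60:360,100:400],None,fx=2,fy=2,interpolation=3)
cv2.imwrite("pics/w5.png",a[...,::-1])
E
```

```text
[ 0.5434 -0.0502  0.1664] [-1.7999e+02 -2.0000e-02  1.1710e+01] 9.05
```

View pics/w5.png

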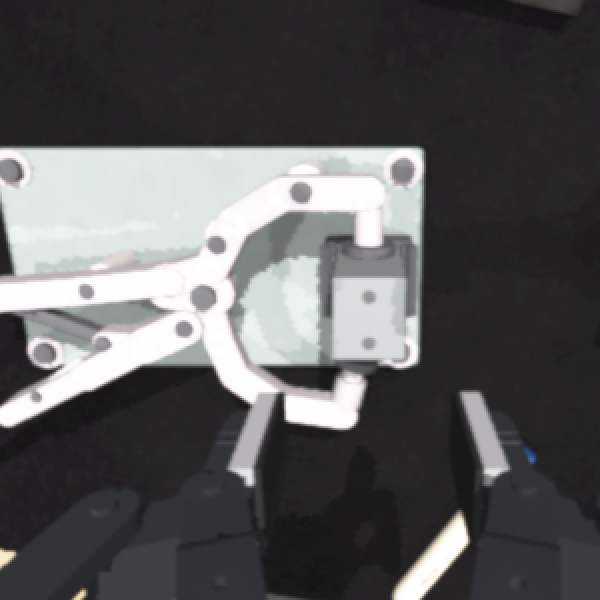

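The block stands in the nest between the anvil at (368,255) and the pad at (355,370), and the fingers are clear. Now I'll shut the fingers and move outside the moving handle.

Request:
{"name": "send_rows", "arguments": {"plan": "-0.016 -0.03 0 0 0 0 0.02;-0.033 -0.06 0 0 0 0 0;-0.05 -0.09 0.01 0 0 0 0;-0.067 -0.12 0.02 0 0 0 0;-0.0834 -0.149 0.035 0 0 0 0;-0.0834 -0.149 0.06 0 0 0 0;-0.0834 -0.149 0.085 0 0 0 0;-0.0834 -0.149 0.11 0 0 0 0;-0.0834 -0.149 0.131 0 0 0 0;-0.0834 -0.149 0.131 0 0 0 0", "grip_force": 20}}

```text
clock: 9.93
position: [0.4299, 0.0786, 0.0308]
tool_rot: [3.142, 0.004, 0.205]
force: [-1.0, 0.1, 0.1]
grip_width: -0.0003
finger_force: 0.0
```

Request:
{"name": "send_rows", "arguments": {"plan": "0.002 0 0 0 0 0 0;0.004 0 0 0 0 0 0;0.006 0 0 0 0 0 0;0.007 0 0 0 0 0 0;0.007 0 0 0 0 0 0"}}

```text
clock: 10.35
position: [0.4392, 0.0802, 0.0345]
tool_rot: [-3.141, -0.002, 0.204]
force: [0.7, -0.6, -0.2]
grip_width: 0.0001
finger_force: 0.0
```

Request:
{"name": "send_rows", "arguments": {"plan": "0.001 0 0 0 0 0 0;0.002 0 0 0 0 0 0;0.003 0 0 0 0 0 0;0.004 0 0 0 0 0 0;0.005 0 0 0 0 0 0;0.006 0 0 0 0 0 0"}}

```text
clock: 10.85
position: [0.4443, 0.0813, 0.0336]
tool_rot: [-3.142, 0.0, 0.204]
force: [0.5, 0.1, 0.3]
grip_width: 0.0
finger_force: 0.0
```

Request:
{"name": "send_rows", "arguments": {"plan": "0.001 0 0 0 0 0 0;0.002 0 0 0 0 0 0;0.003 0 0 0 0 0 0;0.004 0 0 0 0 0 0;0.005 0 0 0 0 0 0;0.006 0 0 0 0 0 0"}}

```text
clock: 11.35
position: [0.45, 0.0825, 0.0335]
tool_rot: [-3.142, 0.0, 0.204]
force: [-4.1, -0.8, 0.3]
grip_width: -0.0001
finger_force: 1.6
```

Request:
{"name": "send_rows", "arguments": {"plan": "0.001 0 0 0 0 0 0;0.002 0 0 0 0 0 0;0.003 0 0 0 0 0 0;0.004 0 0 0 0 0 0;0.005 0 0 0 0 0 0;0.006 0 0 0 0 0 0;0.007 0 0 0 0 0 0;0.008 0 0 0 0 0 0;0.009 0 0 0 0 0 0;0.01 0 0 0 0 0 0"}}

```text
clock: 12.18
position: [0.4571, 0.084, 0.0331]
tool_rot: [3.141, 0.006, 0.205]
force: [-19.2, 0.8, 7.0]
grip_width: -0.0001
finger_force: 7.8
```

Request:
{"name": "send_rows", "arguments": {"plan": "-0.003 0 0 0 0 0 0;-0.006 0 0 0 0 0 0;-0.008 -0.006 0 0 0 0 0;-0.009 -0.012 0 0 0 0 0;-0.009 -0.012 0 0 0 0 0;-0.006 -0.012 0 0 0 0 0;-0.004 -0.012 0 0 0 0 0;-0.002 -0.012 0 0 0 0 0;0 -0.012 0 0 0 0 0"}}

```text
clock: 12.93
position: [0.456, 0.0966, 0.0333]
tool_rot: [-3.141, 0.003, 0.205]
force: [-12.0, 2.4, 2.3]
grip_width: -0.0001
finger_force: 5.3
```

Request:
{"name": "send_rows", "arguments": {"plan": "0.001 0 0 0 0 0 0;0.002 0 0 0 0 0 0;0.003 0 0 0 0 0 0;0.004 0 0 0 0 0 0;0.005 0 0 0 0 0 0;0.006 0 0 0 0 0 0"}}

```text
clock: 13.43
position: [0.4624, 0.098, 0.0334]
tool_rot: [-3.141, 0.002, 0.205]
force: [-7.7, 1.7, 1.5]
grip_width: 0.0002
finger_force: 3.3
```

Request:
{"name": "send_rows", "arguments": {"plan": "0.001 0 0 0 0 0 0;0.002 0 0 0 0 0 0;0.003 0 0 0 0 0 0;0.004 0 0 0 0 0 0;0.005 0 0 0 0 0 0;0.006 0 0 0 0 0 0"}}

```text
clock: 13.93
position: [0.4698, 0.0989, 0.0337]
tool_rot: [-3.141, -0.001, 0.204]
force: [-0.1, -0.1, -0.0]
grip_width: -0.0001
finger_force: 0.0
```

Request:
{"name": "send_rows", "arguments": {"plan": "0.001 0 0 0 0 0 0;0.002 0 0 0 0 0 0;0.003 0 0 0 0 0 0;0.004 0 0 0 0 0 0;0.004 0 0 0 0 0 0"}}

```text
clock: 14.35
position: [0.4733, 0.0996, 0.0336]
tool_rot: [-3.142, -0.0, 0.204]
force: [-0.3, -0.1, -0.5]
grip_width: -0.0004
finger_force: 0.0
```

Request:
{"name": "send_rows", "arguments": {"plan": "0.0007 0 0 0 0 0 0;0.0014 0 0 0 0 0 0;0.002 0 0 0 0 0 0;0.0025 0 0 0 0 0 0;0.0025 0 0 0 0 0 0"}}

```text
clock: 14.77
position: [0.4738, 0.0997, 0.0333]
tool_rot: [3.141, 0.004, 0.204]
force: [-10.0, -0.5, 7.5]
grip_width: 0.0001
finger_force: 5.5
```

Request:
{"name": "send_rows", "arguments": {"plan": "-0.005 0 0 0 0 0 0;-0.015 0 0 0 0 0 0;-0.03 0 -0.01 0 0 0 0;-0.03 -0.01 -0.04 0 0 0 0;-0.03 -0.03 -0.08 0 0 0 0;-0.03 -0.04 -0.11 0 0 0 0;-0.03 -0.04 -0.13 0 0 0 0;-0.03 -0.04 -0.13 0 0 0 0;-0.03 -0.04 -0.13 0 0 0 0"}}

```text
clock: 15.52
position: [0.4386, 0.1333, 0.1646]
tool_rot: [-3.141, -0.003, 0.204]
force: [-0.6, -0.1, -0.1]
grip_width: 0.0
finger_force: 0.0
```

```bash
python3 - <<'E'
from h import *
s=observe(); print(np.round(s["position"],4),np.round(np.degrees(s["tool_rot"]),2),s["clock"])
f=cam("wrist"); np.save("w6.npy",f,allow_pickle=True)
a=cv2.resize(f["color"][100:320,180:480],None,fx=2.6,fy=2.6,interpolation=3)
cv2.imwrite("pics/w6.png",a[...,::-1])
E
```

```text
[0.4386 0.1333 0.1646] [-1.7999e+02 -1.6000e-01  1.1700e+01] 15.5167
```

View pics/w6.png

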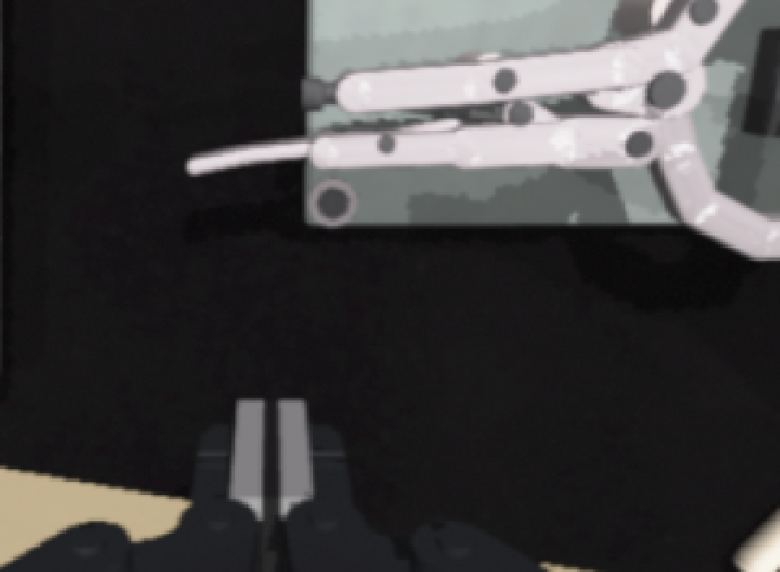

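The pliers are locked: the handles lie parallel, the tail runs from (312,150) to its tip at (188,167), and the fixed handle's screw ends at (303,93).

```bash
python3 - <<'E'
from h import *
f=np.load("w6.npy",allow_pickle=True).item()
yaw=np.radians(-78.35); X=np.array([np.cos(yaw),np.sin(yaw)]);Y=np.array([-X[1],X[0]]); pv=np.array([.5248,.0225])
for n,u,v,z in [("tail end in",188,158,.054),("end out",190,175,.054),("tail mid in",250,146,.054),("mid out",250,162,.054),("root in",312,141,.054),("screw end",303,93,.047),("pivot",665,90,.0542),("handle out",390,166,.056),("fixed outer",400,71,.056)]:
    p=onz(f,180+u/2.6,100+v/2.6,z)[:2]-pv; print(n,np.round([1000*p@X,1000*p@Y],1))
p=np.array([.4386,.1333])-pv; print("tcp",p@X,p@Y)
E
```

```text
tail end in [-153.   -21.8]
end out [-152.5  -27.5]
tail mid in [-132.5  -17.9]
mid out [-132.5  -23.2]
root in [-112.2  -16.3]
screw end [-115.1   -1.5]
pivot [0.6 0. ]
handle out [-86.6 -24.1]
fixed outer [-84.9   5.9]
tcp -0.12592405131582773 -0.0620500870282129
```

Request:
{"name": "send_rows", "arguments": {"plan": "0.02 -0.007 0 0 0 0 0;0.045 -0.016 0 0 0 0 0;0.065 -0.023 0 0 0 0 0;0.065 -0.023 0 0 0 0 0;0.065 -0.023 0.03 0 0 0 0;0.065 -0.023 0.06 0 0 0 0;0.065 -0.023 0.09 0 0 0 0;0.065 -0.023 0.115 0 0 0 0;0.065 -0.023 0.13 0 0 0 0;0.065 -0.023 0.13 0 0 0 0"}}

```text
clock: 16.4
position: [0.4945, 0.1677, 0.0296]
tool_rot: [3.14, 0.006, 0.204]
force: [-1.6, -0.5, -0.1]
grip_width: 0.0002
finger_force: 0.0
```

Request:
{"name": "send_rows", "arguments": {"plan": "-0.002 0 0 0 0 0 0;-0.004 0 0 0 0 0 0;-0.006 0 0 0 0 0 0;-0.008 0 0 0 0 0 0;-0.009 0 0 0 0 0 0;-0.009 0 0 0 0 0 0"}}

```text
clock: 16.9
position: [0.4883, 0.167, 0.0342]
tool_rot: [-3.141, -0.001, 0.204]
force: [-0.2, -0.5, 0.6]
grip_width: 0.0002
finger_force: 0.0
```

Request:
{"name": "send_rows", "arguments": {"plan": "-0.0015 0 0 0 0 0 0;-0.003 0 0 0 0 0 0;-0.0045 0 0 0 0 0 0;-0.006 0 0 0 0 0 0;-0.0075 0 0 0 0 0 0;-0.009 0 0 0 0 0 0"}}

```text
clock: 17.4
position: [0.4795, 0.1652, 0.0337]
tool_rot: [-3.141, -0.0, 0.204]
force: [3.1, -0.6, 0.5]
grip_width: 0.0001
finger_force: 1.3
```

Request:
{"name": "send_rows", "arguments": {"plan": "-0.0015 0 0 0 0 0 0;-0.003 0 0 0 0 0 0;-0.0045 0 0 0 0 0 0;-0.006 0 0 0 0 0 0;-0.006 0 0 0 0 0 0"}}

```text
clock: 17.82
position: [0.473, 0.1639, 0.0335]
tool_rot: [3.142, 0.001, 0.204]
force: [2.1, -0.0, 0.4]
grip_width: -0.0001
finger_force: 0.6
```

Request:
{"name": "send_rows", "arguments": {"plan": "-0.0015 0 0 0 0 0 0;-0.003 0 0 0 0 0 0;-0.0045 0 0 0 0 0 0;-0.005 0 0 0 0 0 0;-0.005 0 0 0 0 0 0"}}

```text
clock: 18.23
position: [0.4683, 0.1629, 0.0335]
tool_rot: [3.142, 0.0, 0.204]
force: [-0.4, 0.5, 0.8]
grip_width: 0.0001
finger_force: 0.0
```

Request:
{"name": "send_rows", "arguments": {"plan": "0.008 0 0 0 0 0 0;0.01 0 -0.02 0 0 0 0;0.01 0 -0.06 0 0 0 0;0.005 0.01 -0.1 0 0 0 0;0 0.03 -0.13 0 0 0 0;0 0.06 -0.16 0 0 0 0;0 0.08 -0.18 0 0 0 0;0 0.08 -0.18 0 0 0 0;0 0.08 -0.18 0 0 0 0;0 0.08 -0.18 0 0 0 0"}}

```text
clock: 19.07
position: [0.4849, 0.0851, 0.2132]
tool_rot: [-3.141, 0.0, 0.204]
force: [0.9, 0.3, -0.1]
grip_width: -0.0005
finger_force: 0.0
```

```bash
python3 - <<'E'
from h import *
s=observe(); print(np.round(s["position"],4),s["clock"])
f=cam("wrist"); np.save("w7.npy",f,allow_pickle=True); cv2.imwrite("pics/w7.png",f["color"][...,::-1])
yaw=np.radians(-78.35); X=np.array([np.cos(yaw),np.sin(yaw)]);Y=np.array([-X[1],X[0]]); pv=np.array([.5248,.0225])
# rectified greyscale map of pliers plane: x -160..110, y +45..-85, z=.054
def rect(f,z,xs,ys):
    M=np.array([[proj(f,[*(pv+x/1000*X+y/1000*Y),z]) for x in xs] for y in ys],np.float32)
    return cv2.remap(f["color"],M[...,0],M[...,1],1)
def show(im):
    g=im.mean(2)
    for r in g: print(''.join(' .:-=+*#%@'[min(9,int(v/25.6))] for v in r))
print("handles z=.054"); show(rect(f,.054,np.arange(-160,20,2),np.arange(15,-90,-4)))
print("block top z=.085"); show(rect(f,.085,np.arange(45,110,1),np.arange(30,-45,-2)))
c,r=topface(f,*proj(f,[*(pv+.075*X+.001*Y),.085]),.085); p=np.array(r[0])/1000-pv; print(r,p@X,p@Y)
print("plug side, pad:"); 
E
```

```text
[0.4849 0.0851 0.2132] 19.0667
handles z=.054
     ....... ..           .+*####################****************+++++*###%%@@@@@@@@@@%+--
       .........          .=*###**************++++++##******###%%%@@@@@@@@@@@@@@@@@@@%*-=+
   . .... ...... ..........=**********#####%%%@@%@@@@%#%@@@@@@@@@@@@@@@@@@@@%@@%%@@%%@#***
        .......  ......-=--=#@@@@@@@@@@@@@@@@@@@@@@@%===#@@@@@@@@@@@@@@@@@@%%#=====#@@%#**
.......... ... .    ..:====+%@@@@@@@@@@@@@@@@@@@@@@@@%##%%%%%%###*++*%%%%%@@@#=====*@@%#**
        .. . ...    . .::::+#%@@%%%%%%%%####**+*++==------===========+*%%%@%%%*==+%@@%#***
      ...  ....       ..  .+*++++===-=--====---========-------------==+*#%%%%%###%%%#*****
     . . .              ...-=+++++++++===-=======---=======---===++*%%@@@@+-=*%%%%%%%#****
      .      .            .-=++++++++==================*****+++*%@@@@@@@@@=--+#%%%%%%#****
    ..               .     -=+++==================-==+*==*@@%%%@@@@@@@@@@@@@%#*#@@@%%##***
                ..        .==+++==============+*++##++*==*%@@@@@@@@@@@@@@%*+==++#%%@%%#***
         .                .+%#*++##*++=========++++++
[... 3390 characters left out ...]
         
----===+++********+-:.                                           
==++**###*+==---:....                                            
=++**#####*=-.    .......  ..                                    
=+**####%##+-... ......... ......   ..                           
++*####%%##+-.... . ..   ... ... . ...                           
+**#######*=....  .....  ...........  ...                        
##########+-.....  .......   ..............                      
%%%%%%%%#*=:.......... ....... .............                     
((538.8577270507812, -51.321128845214844), (37.629066467285156, 29.55263900756836), 11.683605194091797) 0.07513908409295855 -0.0011387692862821059
plug side, pad:
```

```bash
python3 -c "
from workcell import bot
print(bot.job_done())"
```

```text
the job is handed in; nothing more can be done
None
```

I pressed the proud-plug block in the locking pliers and left it standing in the nest with the jaws sprung open, and handed the job in at about 19 s; the highest handle force I read was about 20 N. I did not check by camera that the plug is flush; I inferred it from the handle snapping over and locking on its stop.

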